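# Shut down the deck unit and pick out the loaded battery pod by feel

## Robot

A 7-joint arm with a two-finger parallel gripper is mounted at the origin on the work surface. World frame = base frame: x ahead of the robot, y to its left, z up, the work surface at z = 0. Lengths are in m, angles in degrees, forces in N, time in s.
With the tool pointing down it reaches from about 0.425 to 0.95 m from the base axis. Payload 16.7 kg.
Tool frame: the origin (TCP) lies midway between the tips of the shut fingers; the grasp point (between the pads) lies 19 mm behind it; y points along the fingers, z is the direction in which the jaws open and shut, and the axes are right-handed (so a half turn about y gives the same grasp; the last joint's range is limited). The gripper opens to 94 mm and grips with 3 to 60 N. Pads are 16 mm wide; open, the fingers measure 119 mm over their backs; the gripper's body (75 mm by 177 mm) begins 78 mm behind the grasp point.
Start: joints at [63.627, 24.414, 4.234, 92.017, -1.954, 63.644, -3.845], TCP at [0.206, -0.643, 0.205] pointing down, gripper open.
Joint ranges: [-163.25, 163.25], [-28.42, 122.38], [-70.27, 78.77], [12.13, 141.07], [-58.53, 238.53], [9.26, 117.41], [-156.51, 156.51]. Speed limits (degrees/s): [108.29, 108.29, 136.94, 136.94, 172.46, 172.46, 172.46].

## Interface

Orientations are given as a 3x3 rotation matrix whose columns are the frame's x, y, z axes.
In Python, from bench import r gives the robot as it stands.
- The arm moves only by the tool carry_out, never from a script. Its argument "steps" is a list of rows, each an object of numbers: "grip": the closure in counts, from 0 (fully open) to 255 (shut); "x", "y", "z": the shift along the world's x, y, z in cm; "wx", "wy", "wz": the turn, a rotation vector about the world's x, y, z in rad. A call has 1 to 20 rows; each row is the pose to reach, as a shift and turn from the pose commanded when the call began; what a row does not reach only later rows make up. A row lasts 1/8 s, in which the tool goes at most 62.5 mm and 10.7 degrees, less where a joint would pass 70% of its speed; a pose out of reach is approached as far as the arm can. A call with a gripper value outside its range is refused whole. The fingers move at their own pace and stop on an object; "newtons" is the grip in N (left out, the last holds). Time passes only in rows, so rows that repeat a pose let the fingers close. It gives the time, the measured TCP pose, the force and the opening at its end, in the units of the state.
- r.sense(): the state, without advancing time (a new reading comes with each control period).
- r.camera(name): name is "side" or "top"; returns (picture, depth): 480x640x3 uint8, blue, green, red; 480x640 float32, m along the optical axis (not along the pixel's ray), 0 where there is no reading.
- r.camera_params(name): a dict with "K" (3x3 intrinsics, pixels), "world_from_camera" (4x4, takes a point from camera to world coordinates). Camera axes: x right, y down, z forward; pixel columns grow to the right and rows downward; lengths in m; the calibration is good to about 2 mm. A picture is of the moment at which its call begins. camera_params takes no time and is no camera call.
- r.hand_in(): hands the job in, once; it reports no verdict.
The state is a dict: "time_s": time; "joints": joint angles; "qvel": joint speeds; "joint_torque": joint torques, N m; "tool_pos": TCP position; "eef_rot": TCP orientation; "ft_force": force on the tool from outside, world axes, zero at the start; "ft_torque": the same for the moment, N m; "opening": finger opening in m.
Only numpy, scipy, OpenCV 4.12 (cv2) and the standard library are available. Lean on these libraries where they do the work, as an engineer would, in place of code of your own. Each camera call takes 0.05 s, during which the arm holds its last target.

## Task

Before the battery pod is changed, shut down the deck unit in the open red case: press the three keys of its row fully down and let them spring back, one at a time, working along the row from the small key at one end to the middle one and finishing with the large main key. Then heft the three identical sealed pods to find the heaviest, which is the one with the full battery pack inside: the other two must be left standing upright on the table, and the heaviest is held up by itself, upright and still, about 15 cm clear of the table, ready to be plugged in. Finish while still holding it up in the gripper; do not knock a pod over or push the mug, tape, multimeter and screwdriver about.

Things in the scene. Friction and masses are not known exactly. Their poses are not given: they have to be found in the camera images.
- key_1_top (a point): centre of the top face of the first small round key (26 mm in diameter, in a 42 mm collar), 155 mm above the table, pressed straight down. The three keys stand in one straight row on the black panel of the red case, near the edge that faces the middle of the table; this one ends the row away from the large main key, 60 mm from the second key
- key_2_top (a point): centre of the top face of the second small round key (26 mm in diameter, in a 42 mm collar), in the middle of the row, 155 mm above the table; 66 mm from the main key
- key_main_top (a point): centre of the top face of the large main key (40 mm in diameter, in a 56 mm collar), at the end of the row nearest the robot, 155 mm above the table
- key_1 (a joint): the first small key. Value: travel pressed in m, 0 when out, 0.006 fully down; a spring pushes it back out; about 1.5 N starts it, 5 N takes it fully down, and it counts as pressed beyond 0.004
- key_2 (a joint): the second (middle) small key. Value: travel pressed in m, 0 when out, 0.006 fully down; a spring pushes it back out; about 1.5 N starts it, 5 N takes it fully down, and it counts as pressed beyond 0.004
- key_main (a joint): the large main key. Value: travel pressed in m, 0 when out, 0.006 fully down; a spring pushes it back out; about 1.5 N starts it, 5 N takes it fully down, and it counts as pressed beyond 0.004
- deck_unit: fixed deck unit in a red rugged case 340 by 440 mm, rim 147 mm high, panel 10 mm lower, the lid with its display standing open, 0.5 m high, on the side away from the middle of the table. Origin: centre of the underside; x from its front to the lid, y along its length; keys at x = -115 mm and y = -10, -70, -136 mm
- table: the table; its top is at z = 0 and is dark grey; origin under the middle of the top. Also on it, fixed: an instrument box and a socket strip along its far edge (under 90 mm high), and an open laptop at the left, its screen up to 215 mm high
- pod_1_center (a point): one of three pods that look the same: upright sealed cylinder, white tube 58 mm in diameter between aluminium end caps 62 mm in diameter (12 mm high below, 14 mm above), 112 mm high, plus a black connector stub (20 mm in diameter, 16 mm high) on top; stands on the table. Point: its centre, 56 mm above its underside; z is its long axis, up. Grip the white tube, bare from 15 to 95 mm up, across its diameter
- pod_2_center (a point): one of three pods that look the same: upright sealed cylinder, white tube 58 mm in diameter between aluminium end caps 62 mm in diameter (12 mm high below, 14 mm above), 112 mm high, plus a black connector stub (20 mm in diameter, 16 mm high) on top; stands on the table. Point: its centre, 56 mm above its underside; z is its long axis, up. Each pod weighs 0.28 to 0.76 kg in all; the heaviest is 0.15 kg or more above the rest
- pod_3_center (a point): one of three pods that look the same: upright sealed cylinder, white tube 58 mm in diameter between aluminium end caps 62 mm in diameter (12 mm high below, 14 mm above), 112 mm high, plus a black connector stub (20 mm in diameter, 16 mm high) on top; stands on the table. Point: its centre, 56 mm above its underside; z is its long axis, up. Which pod is the heaviest varies and cannot be seen; the inserts have 2 to 8 mm of play
- mug: bystander: white mug, 80 mm in diameter, 90 mm high, with a handle; origin at the centre of its underside
- multimeter: bystander: black hand multimeter lying flat, 150 by 76 by 34 mm (44 mm over its dial); origin at the centre of its underside, x along its length
- tape: bystander: roll of black tape lying flat, 96 mm in diameter, 24 mm high; origin at the centre of its underside
- screwdriver: bystander: black-handled screwdriver 200 mm long lying along its x, 26 mm thick at the handle; origin under its middle
There are look-alikes about, which are no part of the job. Leave any brown or purple look-alike of the part that bears pod_1_center alone. Leave any pink look-alike of the part that bears pod_3_center alone.

How it is judged:
By the outcome, as a careful person would: the job done as asked, in the order asked, and still so for the second after the job is handed in, while the arm keeps its last pose, push and grip.
It also fails if it takes over 72 s, if anything falls off the work surface, if the arm or the gripper's body presses on something with over 40 N, if the wrist force passes 120 N, or if a joint passes its speed limit or range.

## Working session

There is one attempt and no reset: what is moved stays moved. The work goes in short steps, Python scripts to look and compute and a tool call to move; the robot and the scene stay as the last step left them, time stands still between calls to the robot, and variables do not carry over. Pictures are saved under pics/ and viewed, and the job is handed in when it is done.

Besides the shell and the picture viewer there is one more tool, called after "Call:" as name([rows], argument=value, ...), one row to a line, values as JSON. carry_out: Moves the arm, as the interface text tells. Its arguments: {"type":"object","properties":{"steps":{"type":"array"},"newtons":{"type":"number"}},"required":["steps"]}

```bash
mkdir -p pics; ls
python3 - <<'E'
from bench import r
import cv2,numpy as np
s=r.sense();print(s)
for n in("side","top"):
    p,d=r.camera(n);cv2.imwrite(f"pics/{n}0.png",p);np.save(f"{n}0.npy",d)
    c=r.camera_params(n);print(n,c["K"],c["world_from_camera"])
E
```

```text
pics
{'time_s': 0.0, 'joints': array([63.62915213, 24.44876297,  4.23270202, 92.04978979, -1.95394402,
       63.64568304, -3.84276225]), 'qvel': array([ 0.0314346 ,  0.03288088, -0.03694094,  0.07602701,  0.06550869,
        0.05029229,  0.00494575]), 'joint_torque': array([ 9.41470971e-04, -9.35820436e+01,  3.66651535e+00, -4.54187572e+01,
       -4.86971741e-02,  1.99530908e-02,  1.12736434e-04]), 'tool_pos': array([ 0.20622894, -0.64227475,  0.20480556]), 'eef_rot': array([[-9.52108804e-01, -4.76805532e-04,  3.05759053e-01],
       [-3.05759409e-01,  1.16339203e-03, -9.52108098e-01],
       [ 9.82527624e-05, -9.99999210e-01, -1.25346357e-03]]), 'ft_force': array([-0.95318285, -0.79498176,  0.47816446]), 'ft_torque': array([ 0.02285669,  0.01049295, -0.03920413]), 'opening': 0.09401852515474714}
side [[541.00561678   0.         313.16288651]
 [  0.         541.00561678 242.60130871]
 [  0.           0.           1.        ]] [[-0.94076359 -0.23034165  0.24881033  0.23665844]
 [-0.3389645   0.62121405 -0.70653815  0.90992896]
 [ 0.00818069 -0.74902324 -0.66249321  0.98221615]
 [ 0.          0.          0.          1.        ]]
top [[495.88325373   0.         318.01697892]
 [  0.         495.88325373 241.8351415 ]
 [  0.           0.           1.        ]] [[-0.02588384 -0.98181863  0.18804842  0.31302442]
 [-0.99945987  0.02160632 -0.02476156  0.00380875]
 [ 0.02024832 -0.18858778 -0.98184757  1.28924399]
 [ 0.          0.          0.          1.        ]]
```

View pics/side0.png

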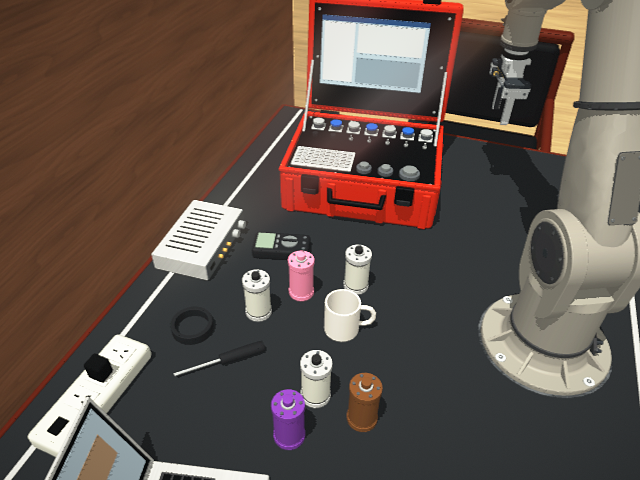

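View pics/top0.png

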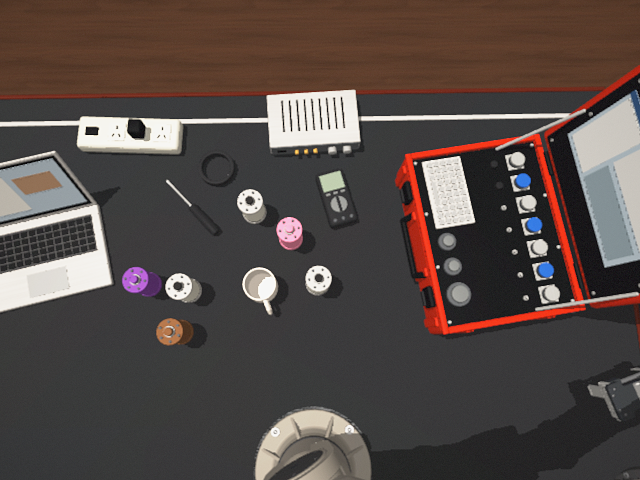

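Top view: the grey keys are at about (447,241), (453,266) and (458,294). The white pods are at (250,202), (319,280) and (182,287). The look-alikes are pink (290,230), purple (137,281) and brown (170,332), and the mug is at (259,285). Next I'll measure these precisely.

```bash
cat > h.py <<'E'
import numpy as np,cv2
from bench import r
def ray(n,u,v,z):
    c=r.camera_params(n);K=np.array(c["K"]);T=np.array(c["world_from_camera"])
    d=T[:3,:3]@np.linalg.solve(K,[u,v,1]);o=T[:3,3]
    return o+d*(z-o[2])/d[2]
def cloud(n,d):
    c=r.camera_params(n);K=np.array(c["K"]);T=np.array(c["world_from_camera"])
    v,u=np.mgrid[:480,:640]
    P=np.stack([(u-K[0,2])/K[0,0]*d,(v-K[1,2])/K[1,1]*d,d],-1)
    return P@T[:3,:3].T+T[:3,3]
E
python3 - <<'E'
from h import *
for n in("top","side"):
    p=cv2.imread(f"pics/{n}0.png");d=np.load(f"{n}0.npy");C=cloud(n,d);z=C[...,2]
    print(n,"table z",np.median(z[(d>0)&(abs(z)<.02)]))
    # keys: height 0.148-0.16 patch
    b=dict(top=[(447,241),(453,266),(458,294)],side=[(364,168),(386,170),(410,172)])[n]
    for u,v in b:
        s=16
        zz=C[v-s:v+s+1,u-s:u+s+1].reshape(-1,3);ok=(zz[:,2]>.151)&(zz[:,2]<.16)
        q=zz[ok]; 
        m=(q-np.median(q,0)); q=q[np.hypot(m[:,0],m[:,1])<.028]
        print("key",ray(n,u,v,.155).round(4),len(q),q.mean(0).round(4),np.ptp(q,0).round(3), zz[:,2].max())
    for u,v in dict(top=[(250,202),(319,280),(182,287),(290,230),(137,281),(170,332)],side=[(256,277),(358,252),(316,360),(301,260),(288,400),(365,382)])[n]:
        s=24
        zz=C[v-s:v+s+1,u-s:u+s+1].reshape(-1,3);q=zz[(zz[:,2]>.107)&(zz[:,2]<.117)]
        c,rad=cv2.minEnclosingCircle((q[:,:2]*1000).astype(np.float32))
        st=zz[(zz[:,2]>.122)&(zz[:,2]<.134)]
        print("pod",len(q),np.round(c,1),round(rad,1),np.median(q[:,2]).round(4),"stub",st.mean(0).round(4) if len(st) else None)
def crop(n,x,y,w,h,k):
    p=cv2.imread(f"pics/{n}0.png")[y:y+h,x:x+w];cv2.imwrite(f"pics/{n}_crop.png",cv2.resize(p,None,fx=k,fy=k,interpolation=cv2.INTER_CUBIC))
crop("top",400,200,130,110,6);crop("side",330,140,120,60,6)
# others
p=cv2.imread("pics/top0.png");
for nm,u,v,zz in[("mug",259,285,.09),("tape",217,168,.024),("mm",337,198,.034),("sd1",168,182,.01),("sd2",215,232,.02),("mughandle",269,311,.05)]:print(nm,ray("top",u,v,zz).round(3))
E
```

```text
top table z -0.000975508819737847
key [ 0.5256 -0.327   0.155 ] 92 [ 0.5274 -0.3292  0.156 ] [0.029 0.031 0.009] 1.2892439851575357
key [ 0.4663 -0.3366  0.155 ] 97 [ 0.4678 -0.3378  0.1567] [0.033 0.026 0.009] 1.2892439851575357
key [ 0.4012 -0.3431  0.155 ] 228 [ 0.4026 -0.3472  0.1566] [0.051 0.046 0.009] 1.2892439851575357
pod 404 [644.9 137.5] 31.1 0.1111 stub [0.6448 0.1383 0.1264]
pod 430 [451.6 -25.2] 30.9 0.1112 stub [ 0.4514 -0.0248  0.1268]
pod 447 [440.3 306.4] 31.4 0.111 stub [0.4402 0.3062 0.1266]
pod 407 [572.2  42.4] 31.1 0.111 stub [0.5719 0.0422 0.1265]
pod 443 [459.1 408.5] 31.4 0.1109 stub [0.4584 0.4084 0.1265]
pod 463 [335.  324.7] 31.0 0.1111 stub [0.3354 0.3242 0.1262]
side table z -0.0001926344803885316
key [ 0.5213 -0.3107  0.155 ] 52 [ 0.5254 -0.3246  0.1561] [0.034 0.037 0.009] 0.9822161516073423
key [ 0.4624 -0.3224  0.155 ] 52 [ 0.4662 -0.3315  0.1566] [0.029 0.032 0.009] 0.9822161516073423
key [ 0.3989 -0.3358  0.155 ] 103 [ 0.4007 -0.3406  0.1566] [0.041 0.05  0.009] 0.9822161516073423
pod 369 [643.1 141.2] 33.2 0.1117 stub [0.6426 0.1425 0.1267]
pod 312 [449.1 -21.6] 33.5 0.1118 stub [ 0.4497 -0.0205  0.1269]
pod 581 [439.7 310.2] 32.0 0.1116 stub [0.4383 0.311  0.1269]
pod 323 [570.8  46. ] 32.4 0.1118 stub [0.5703 0.0477 0.1267]
pod 700 [449.4 391.5] 53.4 0.1115 stub [0.4565 0.4134 0.1269]
pod 652 [333.6 328.8] 32.0 0.1117 stub [0.3338 0.3292 0.1267]
mug [0.44  0.119 0.09 ]
tape [0.761 0.236 0.024]
mm [ 0.669 -0.081  0.034]
sd1 [0.73  0.368 0.01 ]
sd2 [0.588 0.24  0.02 ]
mughandle [0.379 0.098 0.05 ]
```

Run:
```python
from h import *
d=np.load("top0.npy");C=cloud("top",d)
for v in (241,266,294):print(v,(C[v,435:475,2]*1000).round(0).astype(int))
q=C[220:320,400:540].reshape(-1,3);print(np.histogram(q[:,2],bins=np.arange(.12,.2,.003)))
```

```text
241 [135 137 137 140 149 147 150 145 153 155 155 161 152 158 158 159 160 153
 159 145 149 150 133 136 139 136 133 132 134 137 133 133 140 135 136 135
 133 140 135 139]
266 [136 139 135 138 139 136 133 132 136 145 143 147 147 146 154 159 160 159
 160 158 158 157 163 157 158 149 148 140 137 136 137 135 135 134 139 136
 134 137 134 133]
294 [147 143 142 147 146 142 137 138 135 135 135 134 141 151 144 143 149 158
 158 161 157 157 156 155 157 158 155 157 159 157 156 158 159 160 150 151
 135 135 135 139]
(array([  57,   50,   56,  345, 2593, 4290, 1547,  515,  630,  457,  123,
        149,  305,  164,   22,    0,    0,    0,    0,    0,    0,    0,
          0,    0,    0,    0]), array([0.12 , 0.123, 0.126, 0.129, 0.132, 0.135, 0.138, 0.141, 0.144,
       0.147, 0.15 , 0.153, 0.156, 0.159, 0.162, 0.165, 0.168, 0.171,
       0.174, 0.177, 0.18 , 0.183, 0.186, 0.189, 0.192, 0.195, 0.198]))
```

Keys averaged over both views: (0.526,-0.327), (0.467,-0.3345) and (0.402,-0.344). The spacings come out at 60 and 66 mm, as given. The row starts at key 1, the far end. I'll go around the lid with the gripper shut.

Call:
carry_out([
  {"grip": 255,"x": 0,"y": 4,"z": 1},
  {"grip": 255,"x": 0.5,"y": 9,"z": 2},
  {"grip": 255,"x": 1,"y": 14,"z": 2},
  {"grip": 255,"x": 1.4,"y": 19,"z": 2},
  {"grip": 255,"x": 2,"y": 24,"z": 2},
  {"grip": 255,"x": 6,"y": 27,"z": 2},
  {"grip": 255,"x": 11,"y": 28,"z": 2},
  {"grip": 255,"x": 16,"y": 29,"z": 2},
  {"grip": 255,"x": 21,"y": 30,"z": 2},
  {"grip": 255,"x": 26,"y": 31,"z": 1},
  {"grip": 255,"x": 30,"y": 31.5,"z": -1},
  {"grip": 255,"x": 32,"y": 31.6,"z": -2.5},
  {"grip": 255,"x": 32,"y": 31.6,"z": -3},
  {"grip": 255,"x": 32,"y": 31.6,"z": -3},
  {"grip": 255,"x": 32,"y": 31.6,"z": -3},
  {"grip": 255,"x": 32,"y": 31.6,"z": -3},
], newtons=20)

```text
$.steps[0]: bad value
```

Run:
```python
from h import *
for n in("side","top"):
    p,d=r.camera(n);cv2.imwrite(f"pics/{n}1.png",p)
    x,y,w,h=dict(side=(320,80,130,110),top=(400,180,140,120))[n]
    cv2.imwrite(f"pics/{n}1c.png",cv2.resize(p[y:y+h,x:x+w],None,fx=5,fy=5,interpolation=cv2.INTER_CUBIC))
s=r.sense();print(s['time_s'],s['tool_pos'],s['eef_rot'].round(3),s['ft_force'],s['joints'])
```

```text
0.2 [ 0.20632009 -0.64241142  0.2050417 ] [[-0.952 -0.     0.306]
 [-0.306  0.001 -0.952]
 [ 0.    -1.    -0.001]] [0.47969286 0.59037428 0.68379631] [63.62721237 24.43744803  4.23255095 92.0362246  -1.95451122 63.64486432
 -3.84457099]
```

View pics/side1c.png

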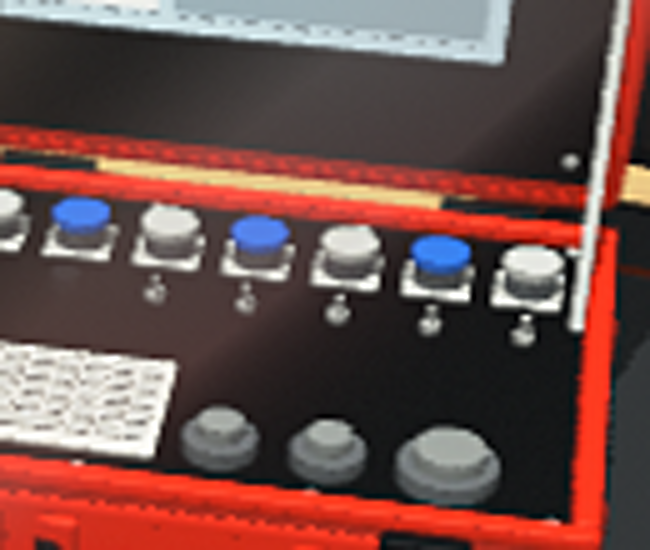

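View pics/top1c.png

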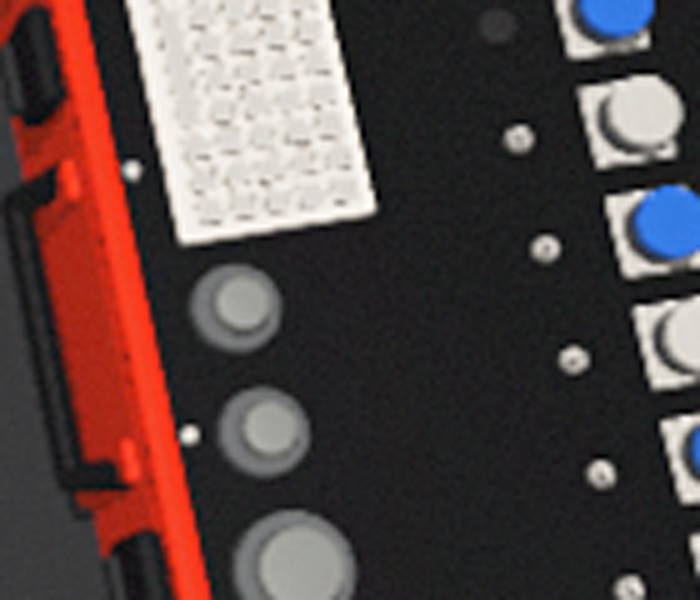

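The crops show the keys at rest. Key-top centres are at top (448.6,240.6), (454.2,266), (460.4,292.6) and side (364.4,164), (385.6,166.8), (409.6,169.6). The move was refused and the arm is still at its start pose, so I'll cast rays and retry with every field given.

Run:
```python
from h import *
for t,s in[((448.6,240.6),(364.4,164)),((454.2,266),(385.6,166.8)),((460.4,292.6),(409.6,169.6))]:
    a=ray("top",*t,.155);b=ray("side",*s,.155);print(a.round(4),b.round(4),((a+b)/2).round(4))
```

```text
[ 0.5265 -0.3309  0.155 ] [ 0.5257 -0.3302  0.155 ] [ 0.5261 -0.3306  0.155 ]
[ 0.4662 -0.3394  0.155 ] [ 0.4673 -0.3373  0.155 ] [ 0.4667 -0.3383  0.155 ]
[ 0.4043 -0.3489  0.155 ] [ 0.4024 -0.3469  0.155 ] [ 0.4034 -0.3479  0.155 ]
```

Call:
carry_out([
  {"grip": 255,"x": 0,"y": 4,"z": 1,"wx": 0,"wy": 0,"wz": 0},
], newtons=20)

```text
time_s: 0.32
tool_pos: [0.2058, -0.603, 0.214]
eef_rot: [[-0.953, -0.001, 0.304], [-0.304, 0.001, -0.953], [0.001, -1.0, -0.002]]
ft_force: [0.3, 0.3, 0.7]
opening: 0.087
```

All fields are required. The two views' rays agree within about 2 mm, giving keys at (0.526,-0.331), (0.467,-0.3385) and (0.402,-0.3475).

Call:
carry_out([
  {"grip": 255,"x": 0.5,"y": 5,"z": 1,"wx": 0,"wy": 0,"wz": 0},
  {"grip": 255,"x": 1,"y": 10,"z": 1,"wx": 0,"wy": 0,"wz": 0},
  {"grip": 255,"x": 1.5,"y": 15,"z": 1,"wx": 0,"wy": 0,"wz": 0},
  {"grip": 255,"x": 2,"y": 20,"z": 1,"wx": 0,"wy": 0,"wz": 0},
  {"grip": 255,"x": 6,"y": 23,"z": 1,"wx": 0,"wy": 0,"wz": 0},
  {"grip": 255,"x": 11,"y": 24,"z": 1,"wx": 0,"wy": 0,"wz": 0},
  {"grip": 255,"x": 16,"y": 25,"z": 1,"wx": 0,"wy": 0,"wz": 0},
  {"grip": 255,"x": 21,"y": 26,"z": 1,"wx": 0,"wy": 0,"wz": 0},
  {"grip": 255,"x": 26,"y": 27,"z": 0,"wx": 0,"wy": 0,"wz": 0},
  {"grip": 255,"x": 30,"y": 27.2,"z": -2,"wx": 0,"wy": 0,"wz": 0},
  {"grip": 255,"x": 32,"y": 27.2,"z": -4,"wx": 0,"wy": 0,"wz": 0},
  {"grip": 255,"x": 32,"y": 27.2,"z": -4,"wx": 0,"wy": 0,"wz": 0},
  {"grip": 255,"x": 32,"y": 27.2,"z": -4,"wx": 0,"wy": 0,"wz": 0},
  {"grip": 255,"x": 32,"y": 27.2,"z": -4,"wx": 0,"wy": 0,"wz": 0},
], newtons=20)

```text
time_s: 2.08
tool_pos: [0.5259, -0.3312, 0.1766]
eef_rot: [[-0.952, 0.001, 0.305], [-0.305, -0.001, -0.952], [-0.001, -1.0, 0.001]]
ft_force: [-0.3, -0.9, -0.7]
opening: 0.0007
```

Run:
```python
from h import *
for n in("side","top"):
    p,d=r.camera(n);cv2.imwrite(f"pics/{n}2.png",p)
    x,y,w,h=dict(side=(310,80,140,110),top=(380,190,140,120))[n]
    cv2.imwrite(f"pics/{n}2c.png",cv2.resize(p[y:y+h,x:x+w],None,fx=5,fy=5,interpolation=cv2.INTER_CUBIC))
s=r.sense();print(s['time_s'],s['tool_pos'],s['eef_rot'].round(3),s['ft_force'],s['joints'])
```

```text
2.175 [ 0.52605796 -0.33114714  0.17643711] [[-0.952  0.001  0.305]
 [-0.305 -0.001 -0.952]
 [-0.001 -1.     0.001]] [-1.1435289   0.54428121 -0.76985208] [ 34.90882244  21.40640623 -11.0523497  100.27185171   4.71615782
  58.69849178 -50.09088428]
```

View pics/side2c.png

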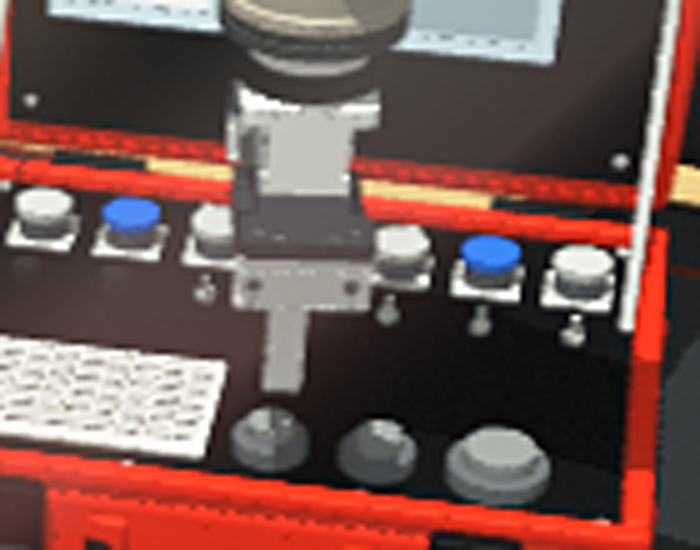

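View pics/top2.png

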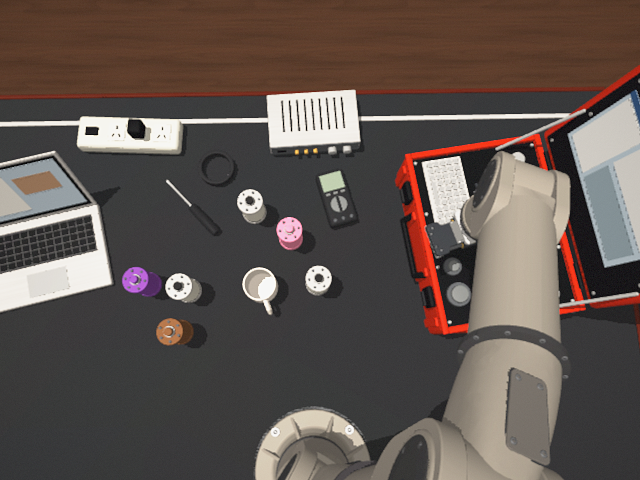

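The side view shows the shut fingertips, at about (367,158), right above key 1, and all keys still out. Pressing.

Call:
carry_out([
  {"grip": 255,"x": 0,"y": 0,"z": -1.5,"wx": 0,"wy": 0,"wz": 0},
  {"grip": 255,"x": 0,"y": 0,"z": -2.0,"wx": 0,"wy": 0,"wz": 0},
  {"grip": 255,"x": 0,"y": 0,"z": -2.4,"wx": 0,"wy": 0,"wz": 0},
  {"grip": 255,"x": 0,"y": 0,"z": -2.6,"wx": 0,"wy": 0,"wz": 0},
  {"grip": 255,"x": 0,"y": 0,"z": -2.6,"wx": 0,"wy": 0,"wz": 0},
  {"grip": 255,"x": 0,"y": 0,"z": -2.6,"wx": 0,"wy": 0,"wz": 0},
], newtons=20)

```text
time_s: 2.92
tool_pos: [0.5263, -0.3309, 0.1524]
eef_rot: [[-0.952, 0.001, 0.305], [-0.305, -0.001, -0.952], [-0.0, -1.0, 0.001]]
ft_force: [-16.9, 8.7, 46.2]
opening: 0.0007
```

Run:
```python
from h import *
for n in("side",):
    p,d=r.camera(n);cv2.imwrite(f"pics/{n}3.png",p)
    x,y,w,h=330,120,110,80
    cv2.imwrite(f"pics/{n}3c.png",cv2.resize(p[y:y+h,x:x+w],None,fx=7,fy=7,interpolation=cv2.INTER_CUBIC))
s=r.sense();print(s['time_s'],s['tool_pos'],s['eef_rot'].round(3),s['ft_force'],s['ft_torque'],s['joints'])
```

```text
2.975 [ 0.52632662 -0.33086719  0.15246778] [[-0.952  0.001  0.305]
 [-0.305 -0.001 -0.952]
 [-0.    -1.     0.001]] [-16.51124551   8.39141023  46.04518764] [ 1.98274805  4.21719526 -0.00731155] [ 34.76767453  22.78408083 -10.97669854 101.51866678   5.13649569
  56.11756906 -50.45688163]
```

View pics/side3c.png

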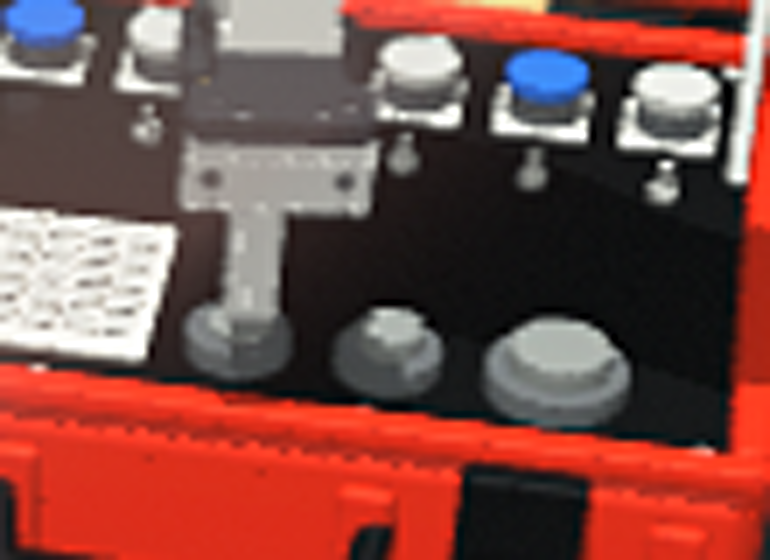

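Under about 46 N of push, the image shows key 1 level with its collar. The push is harder than needed. I'll back off in small steps and read the spring force against height, which gives the actual travel.

Call:
carry_out([
  {"grip": 255,"x": 0,"y": 0,"z": 0.3,"wx": 0,"wy": 0,"wz": 0},
  {"grip": 255,"x": 0,"y": 0,"z": 0.3,"wx": 0,"wy": 0,"wz": 0},
])

```text
time_s: 3.22
tool_pos: [0.5262, -0.3307, 0.1531]
eef_rot: [[-0.952, -0.0, 0.306], [-0.306, -0.0, -0.952], [0.0, -1.0, 0.0]]
ft_force: [-5.4, 2.6, 15.8]
opening: 0.0003
```

Call:
carry_out([
  {"grip": 255,"x": 0,"y": 0,"z": 0.2,"wx": 0,"wy": 0,"wz": 0},
  {"grip": 255,"x": 0,"y": 0,"z": 0.2,"wx": 0,"wy": 0,"wz": 0},
])

```text
time_s: 3.48
tool_pos: [0.5261, -0.3307, 0.1544]
eef_rot: [[-0.952, -0.0, 0.306], [-0.306, 0.0, -0.952], [0.0, -1.0, -0.0]]
ft_force: [-1.7, -1.2, 4.3]
opening: 0.0009
```

Call:
carry_out([
  {"grip": 255,"x": 0,"y": 0,"z": 0.2,"wx": 0,"wy": 0,"wz": 0},
  {"grip": 255,"x": 0,"y": 0,"z": 0.2,"wx": 0,"wy": 0,"wz": 0},
])

```text
time_s: 3.72
tool_pos: [0.5263, -0.3307, 0.1564]
eef_rot: [[-0.952, -0.0, 0.306], [-0.306, 0.0, -0.952], [0.0, -1.0, -0.0]]
ft_force: [-1.9, -1.1, 3.4]
opening: 0.0004
```

Call:
carry_out([
  {"grip": 255,"x": 0,"y": 0,"z": 0.2,"wx": 0,"wy": 0,"wz": 0},
  {"grip": 255,"x": 0,"y": 0,"z": 0.2,"wx": 0,"wy": 0,"wz": 0},
])

```text
time_s: 3.98
tool_pos: [0.5265, -0.3306, 0.1585]
eef_rot: [[-0.952, 0.0, 0.306], [-0.306, 0.0, -0.952], [-0.0, -1.0, 0.0]]
ft_force: [-1.1, -1.5, 1.5]
opening: 0.0007
```

Call:
carry_out([
  {"grip": 255,"x": 0,"y": 0,"z": 1.3,"wx": 0,"wy": 0,"wz": 0},
  {"grip": 255,"x": 0,"y": 0,"z": 1.6,"wx": 0,"wy": 0,"wz": 0},
  {"grip": 255,"x": 0,"y": 0,"z": 1.6,"wx": 0,"wy": 0,"wz": 0},
])

```text
time_s: 4.35
tool_pos: [0.5267, -0.3307, 0.1749]
eef_rot: [[-0.952, 0.001, 0.306], [-0.306, -0.0, -0.952], [-0.001, -1.0, 0.0]]
ft_force: [-0.3, -0.9, 0.3]
opening: 0.0006
```

The spring gave 4.3, 3.4 and 1.5 N at 0.1544, 0.1564 and 0.1585. So the key bottoms at a reading of about 0.153 and is out at 0.159, which means key 1 made its full 6 mm and came back. Next is key 2, to a reading of about 0.1525.

Call:
carry_out([
  {"grip": 255,"x": -3,"y": -0.4,"z": 0.2,"wx": 0,"wy": 0,"wz": 0},
  {"grip": 255,"x": -5.9,"y": -0.75,"z": 0,"wx": 0,"wy": 0,"wz": 0},
  {"grip": 255,"x": -5.9,"y": -0.75,"z": 0,"wx": 0,"wy": 0,"wz": 0},
  {"grip": 255,"x": -5.9,"y": -0.75,"z": -1,"wx": 0,"wy": 0,"wz": 0},
  {"grip": 255,"x": -5.9,"y": -0.75,"z": -1.7,"wx": 0,"wy": 0,"wz": 0},
  {"grip": 255,"x": -5.9,"y": -0.75,"z": -2.0,"wx": 0,"wy": 0,"wz": 0},
  {"grip": 255,"x": -5.9,"y": -0.75,"z": -2.2,"wx": 0,"wy": 0,"wz": 0},
  {"grip": 255,"x": -5.9,"y": -0.75,"z": -2.25,"wx": 0,"wy": 0,"wz": 0},
  {"grip": 255,"x": -5.9,"y": -0.75,"z": -2.25,"wx": 0,"wy": 0,"wz": 0},
])

```text
time_s: 5.48
tool_pos: [0.4681, -0.3378, 0.153]
eef_rot: [[-0.952, 0.001, 0.306], [-0.306, -0.0, -0.952], [-0.001, -1.0, 0.0]]
ft_force: [-3.5, 3.9, 18.2]
opening: 0.0003
```

Run:
```python
from h import *
for n in("side",):
    p,d=r.camera(n)
    x,y,w,h=330,120,110,80
    cv2.imwrite(f"pics/{n}4c.png",cv2.resize(p[y:y+h,x:x+w],None,fx=7,fy=7,interpolation=cv2.INTER_CUBIC))
```

```text
(no output)
```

View pics/side4c.png

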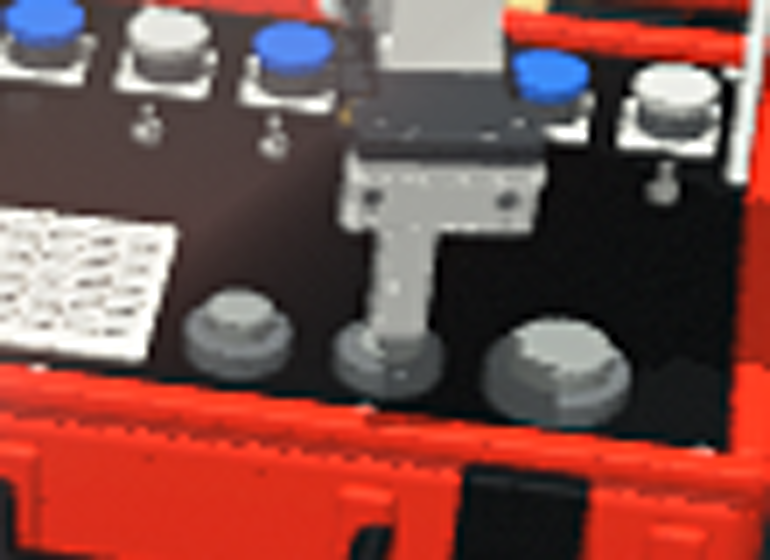

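Key 1 is back out, and key 2 is down to its collar at 18 N. Next is the main key.

Call:
carry_out([
  {"grip": 255,"x": 0,"y": 0,"z": 0.7,"wx": 0,"wy": 0,"wz": 0},
  {"grip": 255,"x": 0,"y": 0,"z": 2.3,"wx": 0,"wy": 0,"wz": 0},
  {"grip": 255,"x": 0,"y": 0,"z": 2.3,"wx": 0,"wy": 0,"wz": 0},
  {"grip": 255,"x": -3.2,"y": -0.4,"z": 2.3,"wx": 0,"wy": 0,"wz": 0},
  {"grip": 255,"x": -6.5,"y": -0.9,"z": 2.3,"wx": 0,"wy": 0,"wz": 0},
  {"grip": 255,"x": -6.5,"y": -0.9,"z": 2.3,"wx": 0,"wy": 0,"wz": 0},
  {"grip": 255,"x": -6.5,"y": -0.9,"z": 1.2,"wx": 0,"wy": 0,"wz": 0},
  {"grip": 255,"x": -6.5,"y": -0.9,"z": 0.6,"wx": 0,"wy": 0,"wz": 0},
  {"grip": 255,"x": -6.5,"y": -0.9,"z": 0.2,"wx": 0,"wy": 0,"wz": 0},
  {"grip": 255,"x": -6.5,"y": -0.9,"z": 0,"wx": 0,"wy": 0,"wz": 0},
  {"grip": 255,"x": -6.5,"y": -0.9,"z": 0,"wx": 0,"wy": 0,"wz": 0},
  {"grip": 255,"x": -6.5,"y": -0.9,"z": 0,"wx": 0,"wy": 0,"wz": 0},
])

```text
time_s: 7.02
tool_pos: [0.4031, -0.3469, 0.1529]
eef_rot: [[-0.952, 0.001, 0.306], [-0.306, -0.0, -0.952], [-0.001, -1.0, 0.0]]
ft_force: [-5.2, 5.7, 22.2]
opening: 0.0005
```

Run:
```python
from h import *
for n in("side",):
    p,d=r.camera(n)
    x,y,w,h=330,120,110,80
    cv2.imwrite(f"pics/{n}5c.png",cv2.resize(p[y:y+h,x:x+w],None,fx=7,fy=7,interpolation=cv2.INTER_CUBIC))
```

```text
(no output)
```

View pics/side5c.png

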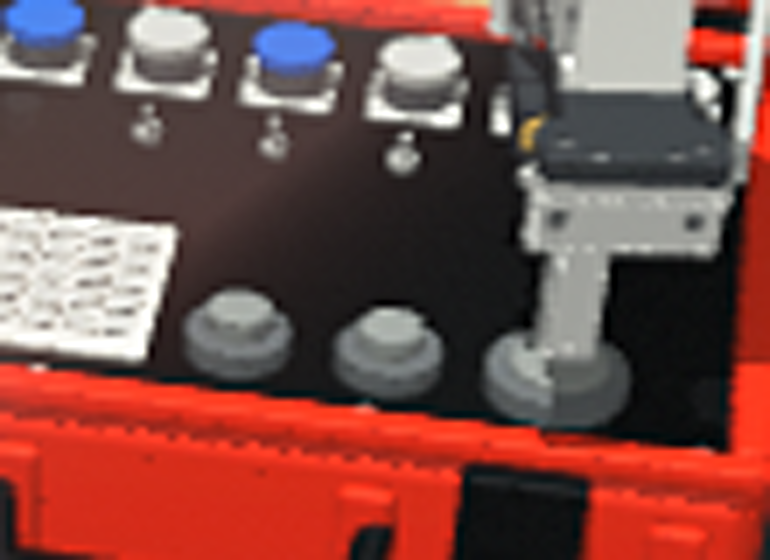

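Keys 1 and 2 are out, and the main key is down at 22 N. I'll release it, open the gripper and go over the first pod (A) at (0.4505,-0.023).

Call:
carry_out([
  {"grip": 255,"x": -6.5,"y": -0.9,"z": 2,"wx": 0,"wy": 0,"wz": 0},
])

```text
time_s: 7.2
tool_pos: [0.3456, -0.3542, 0.1695]
eef_rot: [[-0.95, 0.0, 0.311], [-0.311, 0.001, -0.95], [-0.001, -1.0, -0.001]]
ft_force: [-1.3, -2.6, 1.2]
opening: 0.001
```

I mistakenly repeated the sideways offset in that row, so the fingers rose off the main key diagonally. They moved away from the other keys, reading z 0.17 with only small forces. I'll carry on to pod A from here, then check the keys by camera.

Call:
carry_out([
  {"grip": 255,"x": 0,"y": 0,"z": 4,"wx": 0,"wy": 0,"wz": 0},
  {"grip": 0,"x": 2,"y": 5,"z": 5,"wx": 0,"wy": 0,"wz": 0},
  {"grip": 0,"x": 5,"y": 9.5,"z": 5,"wx": 0,"wy": 0,"wz": 0},
  {"grip": 0,"x": 7,"y": 14.5,"z": 5,"wx": 0,"wy": 0,"wz": 0},
  {"grip": 0,"x": 9,"y": 19.5,"z": 5,"wx": 0,"wy": 0,"wz": 0},
  {"grip": 0,"x": 10,"y": 24.5,"z": 5,"wx": 0,"wy": 0,"wz": 0},
  {"grip": 0,"x": 11,"y": 29.5,"z": 5,"wx": 0,"wy": 0,"wz": 0},
  {"grip": 0,"x": 11,"y": 33,"z": 4,"wx": 0,"wy": 0,"wz": 0},
  {"grip": 0,"x": 11,"y": 33,"z": 4,"wx": 0,"wy": 0,"wz": 0},
  {"grip": 0,"x": 11,"y": 33,"z": 4,"wx": 0,"wy": 0,"wz": 0},
])

```text
time_s: 8.45
tool_pos: [0.4532, -0.0258, 0.2101]
eef_rot: [[-0.952, -0.0, 0.306], [-0.306, 0.0, -0.952], [0.0, -1.0, -0.0]]
ft_force: [0.3, -0.2, -0.1]
opening: 0.0869
```

```bash
cat >> h.py <<'E'
def avg(k=8):
    F=[];Q=[]
    for i in range(k):
        r.camera("side");s=r.sense();F.append(s["ft_force"]);Q.append(s["joint_torque"])
    F=np.array(F);print("t",s['time_s'],"F",F.mean(0).round(2),"sd",F.std(0).round(2),"tau",np.mean(Q,0).round(2),"pos",s["tool_pos"].round(4),"open",s["opening"])
E
python3 - <<'E'
from h import *
avg(5)
p,d=r.camera("side");cv2.imwrite("pics/side6.png",p)
p,d=r.camera("top");cv2.imwrite("pics/top6.png",p)
print(r.sense()['joints'])
E
```

```text
t 8.7 F [-0.05 -0.21 -0.08] sd [0.54 0.27 0.89] tau [-5.200e-01 -5.004e+01 -1.640e+00 -4.317e+01 -2.000e-02 -7.000e-02
  1.000e-02] pos [ 0.4532 -0.0261  0.2103] open 0.09359457116825999
[ 21.74625039   4.84166824 -27.77069174 117.45540237   2.652551
  58.27692127 -79.57744162]
```

View pics/side6.png

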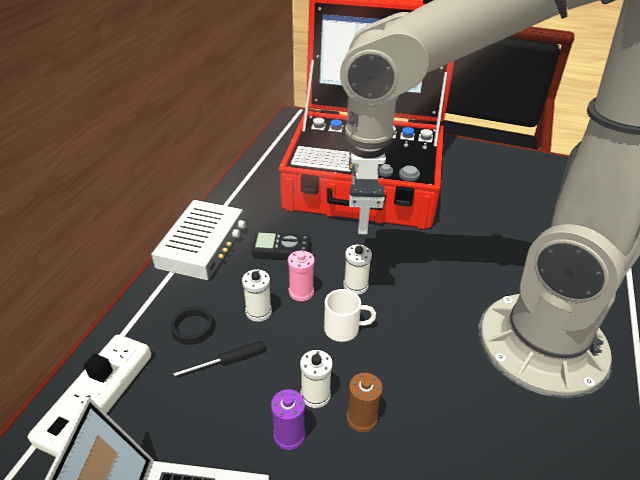

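View pics/top6.png

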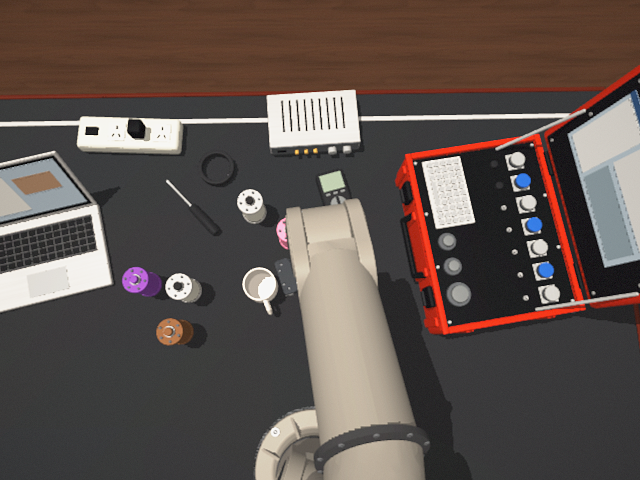

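All three keys are back out (top view), and the gripper is centred over pod A. Descending, gripping at 40 N and lifting 5 cm.

Call:
carry_out([
  {"grip": 0,"x": -0.25,"y": 0.25,"z": -4,"wx": 0,"wy": 0,"wz": 0},
  {"grip": 0,"x": -0.25,"y": 0.25,"z": -8,"wx": 0,"wy": 0,"wz": 0},
  {"grip": 0,"x": -0.25,"y": 0.25,"z": -12,"wx": 0,"wy": 0,"wz": 0},
  {"grip": 0,"x": -0.25,"y": 0.25,"z": -15,"wx": 0,"wy": 0,"wz": 0},
  {"grip": 0,"x": -0.25,"y": 0.25,"z": -16,"wx": 0,"wy": 0,"wz": 0},
  {"grip": 0,"x": -0.25,"y": 0.25,"z": -16,"wx": 0,"wy": 0,"wz": 0},
  {"grip": 255,"x": -0.25,"y": 0.25,"z": -16,"wx": 0,"wy": 0,"wz": 0},
  {"grip": 255,"x": -0.25,"y": 0.25,"z": -16,"wx": 0,"wy": 0,"wz": 0},
  {"grip": 255,"x": -0.25,"y": 0.25,"z": -16,"wx": 0,"wy": 0,"wz": 0},
  {"grip": 255,"x": -0.25,"y": 0.25,"z": -16,"wx": 0,"wy": 0,"wz": 0},
], newtons=40)

```text
time_s: 10.05
tool_pos: [0.4509, -0.0229, 0.0505]
eef_rot: [[-0.952, 0.001, 0.306], [-0.306, -0.0, -0.952], [-0.001, -1.0, 0.0]]
ft_force: [-2.7, 0.4, 6.0]
opening: 0.0616
```

Call:
carry_out([
  {"grip": 255,"x": 0,"y": 0,"z": 1,"wx": 0,"wy": 0,"wz": 0},
  {"grip": 255,"x": 0,"y": 0,"z": 3,"wx": 0,"wy": 0,"wz": 0},
  {"grip": 255,"x": 0,"y": 0,"z": 5,"wx": 0,"wy": 0,"wz": 0},
  {"grip": 255,"x": 0,"y": 0,"z": 5,"wx": 0,"wy": 0,"wz": 0},
  {"grip": 255,"x": 0,"y": 0,"z": 5,"wx": 0,"wy": 0,"wz": 0},
  {"grip": 255,"x": 0,"y": 0,"z": 5,"wx": 0,"wy": 0,"wz": 0},
])

```text
time_s: 10.8
tool_pos: [0.4502, -0.0228, 0.0995]
eef_rot: [[-0.952, -0.001, 0.306], [-0.306, 0.0, -0.952], [0.001, -1.0, -0.001]]
ft_force: [-0.1, -0.2, -3.6]
opening: 0.0609
```

Run:
```python
from h import *
avg(10)
p,d=r.camera("side");cv2.imwrite("pics/side7.png",p)
```

```text
t 11.3 F [ 0.06  0.01 -2.96] sd [0.45 0.47 0.2 ] tau [ 1.000e-02 -6.064e+01 -3.580e+00 -3.606e+01  0.000e+00 -8.000e-02
 -0.000e+00] pos [ 0.4507 -0.0228  0.1001] open 0.06143609410057914
```

View pics/side7.png

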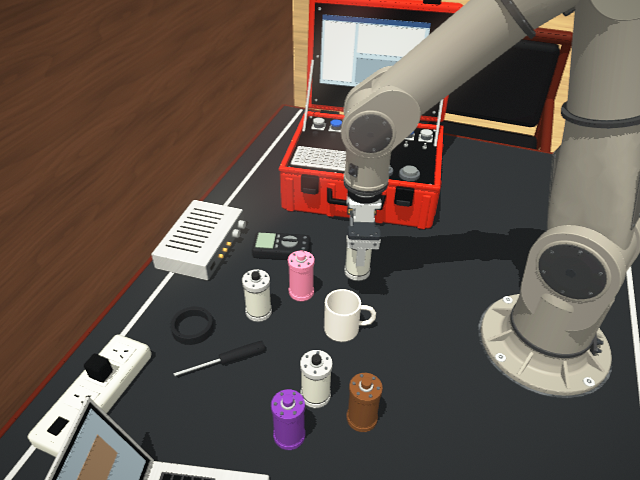

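Pod A hangs in the gripper and weighs about 2.9 N (≈0.30 kg). I'll put it back where it stood, go straight up and move over pod B.

Call:
carry_out([
  {"grip": 255,"x": 0,"y": 0,"z": -2,"wx": 0,"wy": 0,"wz": 0},
  {"grip": 255,"x": 0,"y": 0,"z": -3.5,"wx": 0,"wy": 0,"wz": 0},
  {"grip": 255,"x": 0,"y": 0,"z": -4.5,"wx": 0,"wy": 0,"wz": 0},
  {"grip": 255,"x": 0,"y": 0,"z": -4.8,"wx": 0,"wy": 0,"wz": 0},
  {"grip": 255,"x": 0,"y": 0,"z": -4.95,"wx": 0,"wy": 0,"wz": 0},
  {"grip": 255,"x": 0,"y": 0,"z": -5,"wx": 0,"wy": 0,"wz": 0},
  {"grip": 255,"x": 0,"y": 0,"z": -5,"wx": 0,"wy": 0,"wz": 0},
])

```text
time_s: 12.22
tool_pos: [0.451, -0.0228, 0.0506]
eef_rot: [[-0.952, 0.001, 0.306], [-0.306, -0.0, -0.952], [-0.001, -1.0, 0.0]]
ft_force: [-1.7, 0.5, 2.7]
opening: 0.0613
```

Call:
carry_out([
  {"grip": 100,"x": 0,"y": 0,"z": 0,"wx": 0,"wy": 0,"wz": 0},
  {"grip": 0,"x": 0,"y": 0,"z": 0,"wx": 0,"wy": 0,"wz": 0},
  {"grip": 0,"x": 0,"y": 0,"z": 0,"wx": 0,"wy": 0,"wz": 0},
  {"grip": 0,"x": 0,"y": 0,"z": 0,"wx": 0,"wy": 0,"wz": 0},
  {"grip": 0,"x": 0,"y": 0,"z": 3,"wx": 0,"wy": 0,"wz": 0},
  {"grip": 0,"x": 0,"y": 0,"z": 8,"wx": 0,"wy": 0,"wz": 0},
  {"grip": 0,"x": 0,"y": 0,"z": 13,"wx": 0,"wy": 0,"wz": 0},
  {"grip": 0,"x": 0,"y": 0,"z": 16,"wx": 0,"wy": 0,"wz": 0},
  {"grip": 0,"x": 4,"y": 3.3,"z": 16,"wx": 0,"wy": 0,"wz": 0},
  {"grip": 0,"x": 8,"y": 6.6,"z": 16,"wx": 0,"wy": 0,"wz": 0},
  {"grip": 0,"x": 12,"y": 10,"z": 16,"wx": 0,"wy": 0,"wz": 0},
  {"grip": 0,"x": 16,"y": 13.3,"z": 16,"wx": 0,"wy": 0,"wz": 0},
  {"grip": 0,"x": 19.35,"y": 16.3,"z": 16,"wx": 0,"wy": 0,"wz": 0},
  {"grip": 0,"x": 19.35,"y": 16.3,"z": 16,"wx": 0,"wy": 0,"wz": 0},
  {"grip": 0,"x": 19.35,"y": 16.3,"z": 16,"wx": 0,"wy": 0,"wz": 0},
])

```text
time_s: 14.1
tool_pos: [0.6437, 0.1398, 0.2097]
eef_rot: [[-0.952, -0.001, 0.306], [-0.306, -0.0, -0.952], [0.001, -1.0, 0.0]]
ft_force: [0.3, -0.4, 0.4]
opening: 0.0938
```

Run:
```python
from h import *
avg(6)
p,d=r.camera("side");cv2.imwrite("pics/side8.png",p)
p,d=r.camera("top");cv2.imwrite("pics/top8.png",p)
```

```text
t 14.4 F [-0.05 -0.18  0.06] sd [0.35 0.6  0.35] tau [-5.700e-01 -9.080e+01 -9.630e+00 -4.509e+01  1.000e-02 -9.000e-02
  0.000e+00] pos [0.644  0.1394 0.2106] open 0.09384293682848897
```

View pics/side8.png

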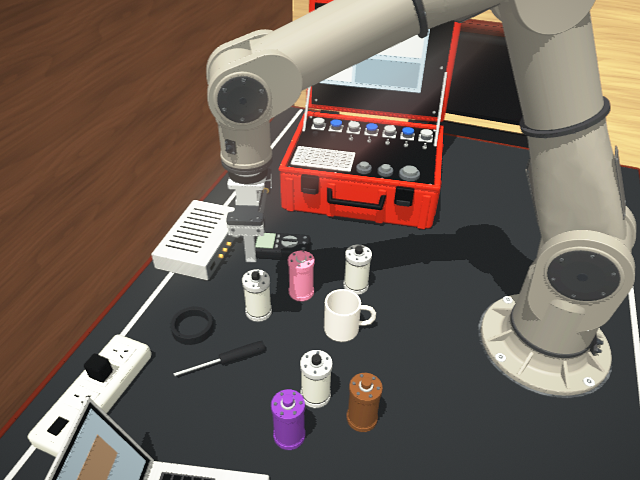

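View pics/top8.png

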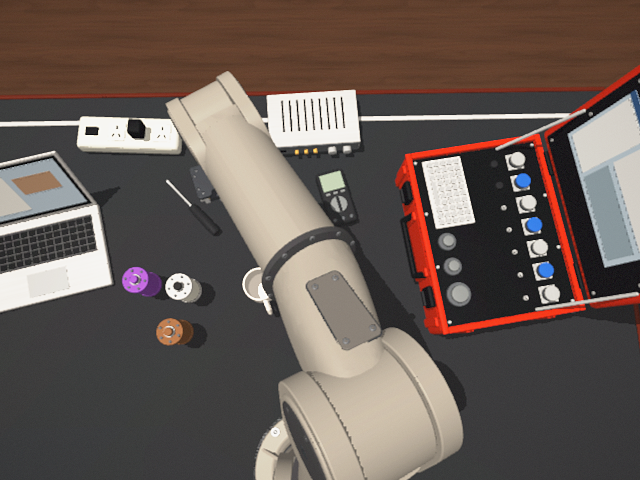

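Pod A is back upright at the same pixel (358,252), and the gripper is over pod B. Descending.

Call:
carry_out([
  {"grip": 0,"x": 0,"y": 0,"z": -4,"wx": 0,"wy": 0,"wz": 0},
  {"grip": 0,"x": 0,"y": 0,"z": -8,"wx": 0,"wy": 0,"wz": 0},
  {"grip": 0,"x": 0,"y": 0,"z": -12,"wx": 0,"wy": 0,"wz": 0},
  {"grip": 0,"x": 0,"y": 0,"z": -15,"wx": 0,"wy": 0,"wz": 0},
  {"grip": 0,"x": 0,"y": 0,"z": -16,"wx": 0,"wy": 0,"wz": 0},
  {"grip": 0,"x": 0,"y": 0,"z": -16,"wx": 0,"wy": 0,"wz": 0},
  {"grip": 255,"x": 0,"y": 0,"z": -16,"wx": 0,"wy": 0,"wz": 0},
  {"grip": 255,"x": 0,"y": 0,"z": -16,"wx": 0,"wy": 0,"wz": 0},
  {"grip": 255,"x": 0,"y": 0,"z": -16,"wx": 0,"wy": 0,"wz": 0},
  {"grip": 255,"x": 0,"y": 0,"z": -16,"wx": 0,"wy": 0,"wz": 0},
], newtons=40)

```text
time_s: 15.75
tool_pos: [0.6444, 0.1402, 0.0506]
eef_rot: [[-0.952, 0.001, 0.306], [-0.306, 0.0, -0.952], [-0.001, -1.0, 0.0]]
ft_force: [-1.3, 1.3, 4.1]
opening: 0.0616
```

Call:
carry_out([
  {"grip": 255,"x": 0,"y": 0,"z": 1,"wx": 0,"wy": 0,"wz": 0},
  {"grip": 255,"x": 0,"y": 0,"z": 3,"wx": 0,"wy": 0,"wz": 0},
  {"grip": 255,"x": 0,"y": 0,"z": 5,"wx": 0,"wy": 0,"wz": 0},
  {"grip": 255,"x": 0,"y": 0,"z": 5,"wx": 0,"wy": 0,"wz": 0},
  {"grip": 255,"x": 0,"y": 0,"z": 5,"wx": 0,"wy": 0,"wz": 0},
  {"grip": 255,"x": 0,"y": 0,"z": 5,"wx": 0,"wy": 0,"wz": 0},
])

```text
time_s: 16.5
tool_pos: [0.6438, 0.14, 0.0995]
eef_rot: [[-0.952, -0.001, 0.306], [-0.306, -0.0, -0.952], [0.001, -1.0, -0.0]]
ft_force: [0.5, 0.1, -3.9]
opening: 0.0613
```

Run:
```python
from h import *
avg(10)
p,d=r.camera("side");cv2.imwrite("pics/side9.png",p)
```

```text
t 17.0 F [ 0.24  0.02 -3.53] sd [0.38 0.37 0.38] tau [ 2.0000e-02 -1.0024e+02 -1.1070e+01 -4.1190e+01  2.0000e-02 -8.0000e-02
 -0.0000e+00] pos [0.6442 0.1401 0.1002] open 0.06120052005951447
```

View pics/side9.png

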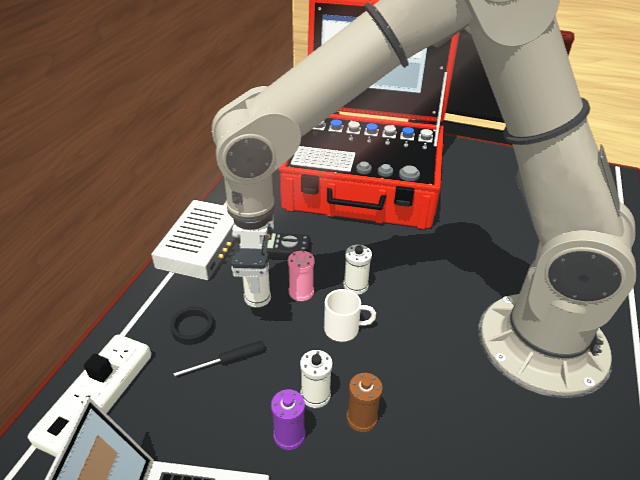

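Pod B weighs about 3.6 N (≈0.37 kg), so it is light too. I'll set it back and go to pod C.

Call:
carry_out([
  {"grip": 255,"x": 0,"y": 0,"z": -2,"wx": 0,"wy": 0,"wz": 0},
  {"grip": 255,"x": 0,"y": 0,"z": -3.5,"wx": 0,"wy": 0,"wz": 0},
  {"grip": 255,"x": 0,"y": 0,"z": -4.5,"wx": 0,"wy": 0,"wz": 0},
  {"grip": 255,"x": 0,"y": 0,"z": -4.8,"wx": 0,"wy": 0,"wz": 0},
  {"grip": 255,"x": 0,"y": 0,"z": -4.95,"wx": 0,"wy": 0,"wz": 0},
  {"grip": 255,"x": 0,"y": 0,"z": -5,"wx": 0,"wy": 0,"wz": 0},
  {"grip": 255,"x": 0,"y": 0,"z": -5,"wx": 0,"wy": 0,"wz": 0},
])

```text
time_s: 17.92
tool_pos: [0.6445, 0.1403, 0.0507]
eef_rot: [[-0.952, 0.001, 0.306], [-0.306, 0.0, -0.952], [-0.001, -1.0, -0.0]]
ft_force: [0.0, 0.4, -1.3]
opening: 0.0615
```

Call:
carry_out([
  {"grip": 100,"x": 0,"y": 0,"z": 0,"wx": 0,"wy": 0,"wz": 0},
  {"grip": 0,"x": 0,"y": 0,"z": 0,"wx": 0,"wy": 0,"wz": 0},
  {"grip": 0,"x": 0,"y": 0,"z": 0,"wx": 0,"wy": 0,"wz": 0},
  {"grip": 0,"x": 0,"y": 0,"z": 0,"wx": 0,"wy": 0,"wz": 0},
  {"grip": 0,"x": 0,"y": 0,"z": 3,"wx": 0,"wy": 0,"wz": 0},
  {"grip": 0,"x": 0,"y": 0,"z": 8,"wx": 0,"wy": 0,"wz": 0},
  {"grip": 0,"x": 0,"y": 0,"z": 13,"wx": 0,"wy": 0,"wz": 0},
  {"grip": 0,"x": 0,"y": 0,"z": 16,"wx": 0,"wy": 0,"wz": 0},
  {"grip": 0,"x": -4,"y": 3.4,"z": 16,"wx": 0,"wy": 0,"wz": 0},
  {"grip": 0,"x": -8,"y": 6.8,"z": 16,"wx": 0,"wy": 0,"wz": 0},
  {"grip": 0,"x": -12,"y": 10.1,"z": 16,"wx": 0,"wy": 0,"wz": 0},
  {"grip": 0,"x": -16,"y": 13.5,"z": 16,"wx": 0,"wy": 0,"wz": 0},
  {"grip": 0,"x": -20.4,"y": 16.9,"z": 16,"wx": 0,"wy": 0,"wz": 0},
  {"grip": 0,"x": -20.4,"y": 16.9,"z": 16,"wx": 0,"wy": 0,"wz": 0},
  {"grip": 0,"x": -20.4,"y": 16.9,"z": 16,"wx": 0,"wy": 0,"wz": 0},
])

```text
time_s: 19.8
tool_pos: [0.4406, 0.3088, 0.2103]
eef_rot: [[-0.952, 0.001, 0.306], [-0.306, -0.0, -0.952], [-0.0, -1.0, 0.0]]
ft_force: [0.1, 0.1, -0.7]
opening: 0.0941
```

Run:
```python
from h import *
avg(6)
p,d=r.camera("side");cv2.imwrite("pics/side10.png",p)
print(r.sense()['joints'])
```

```text
t 20.1 F [-0.13  0.06  0.09] sd [0.31 0.34 0.53] tau [-6.300e-01 -6.677e+01 -7.210e+00 -4.373e+01  2.000e-02 -7.000e-02
  1.000e-02] pos [0.4407 0.3086 0.21  ] open 0.09422743590923116
[  -8.64687616   15.09628676  -38.82554127  107.40093989   10.72860545
   61.17059242 -123.9672339 ]
```

View pics/side10.png

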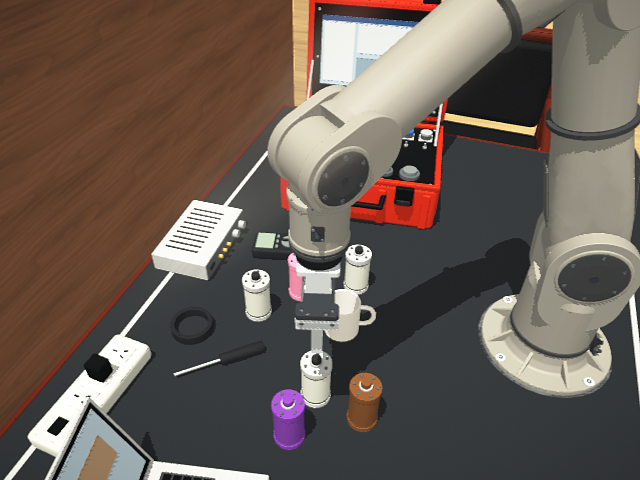

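Pods A and B are upright, and the gripper is above pod C with its jaws clear of the purple pod. Descending.

Call:
carry_out([
  {"grip": 0,"x": 0,"y": 0,"z": -4,"wx": 0,"wy": 0,"wz": 0},
  {"grip": 0,"x": 0,"y": 0,"z": -8,"wx": 0,"wy": 0,"wz": 0},
  {"grip": 0,"x": 0,"y": 0,"z": -12,"wx": 0,"wy": 0,"wz": 0},
  {"grip": 0,"x": 0,"y": 0,"z": -15,"wx": 0,"wy": 0,"wz": 0},
  {"grip": 0,"x": 0,"y": 0,"z": -16,"wx": 0,"wy": 0,"wz": 0},
  {"grip": 0,"x": 0,"y": 0,"z": -16,"wx": 0,"wy": 0,"wz": 0},
  {"grip": 255,"x": 0,"y": 0,"z": -16,"wx": 0,"wy": 0,"wz": 0},
  {"grip": 255,"x": 0,"y": 0,"z": -16,"wx": 0,"wy": 0,"wz": 0},
  {"grip": 255,"x": 0,"y": 0,"z": -16,"wx": 0,"wy": 0,"wz": 0},
  {"grip": 255,"x": 0,"y": 0,"z": -16,"wx": 0,"wy": 0,"wz": 0},
], newtons=40)

```text
time_s: 21.4
tool_pos: [0.4404, 0.3092, 0.0506]
eef_rot: [[-0.952, 0.001, 0.306], [-0.306, 0.0, -0.952], [-0.001, -1.0, 0.0]]
ft_force: [-1.5, -1.4, 5.3]
opening: 0.0613
```

Call:
carry_out([
  {"grip": 255,"x": 0,"y": 0,"z": 1,"wx": 0,"wy": 0,"wz": 0},
  {"grip": 255,"x": 0,"y": 0,"z": 3,"wx": 0,"wy": 0,"wz": 0},
  {"grip": 255,"x": 0,"y": 0,"z": 5,"wx": 0,"wy": 0,"wz": 0},
  {"grip": 255,"x": 0,"y": 0,"z": 5,"wx": 0,"wy": 0,"wz": 0},
  {"grip": 255,"x": 0,"y": 0,"z": 5,"wx": 0,"wy": 0,"wz": 0},
  {"grip": 255,"x": 0,"y": 0,"z": 5,"wx": 0,"wy": 0,"wz": 0},
])

```text
time_s: 22.15
tool_pos: [0.4399, 0.3089, 0.0996]
eef_rot: [[-0.952, -0.001, 0.306], [-0.306, -0.0, -0.952], [0.001, -1.0, 0.0]]
ft_force: [0.2, 0.3, -6.0]
opening: 0.0612
```

Run:
```python
from h import *
avg(10)
```

```text
t 22.65 F [ 0.08 -0.01 -6.55] sd [0.25 0.51 0.28] tau [ 3.000e-02 -7.842e+01 -9.710e+00 -3.908e+01  5.000e-02 -7.000e-02
 -0.000e+00] pos [0.4402 0.3092 0.1002] open 0.06123145818049023
```

Pod C weighs about 6.6 N (≈0.68 kg), clearly the heaviest. I'll raise it to 15 cm clear and hold.

Call:
carry_out([
  {"grip": 255,"x": 0,"y": 0,"z": 2,"wx": 0,"wy": 0,"wz": 0},
  {"grip": 255,"x": 0,"y": 0,"z": 4,"wx": 0,"wy": 0,"wz": 0},
  {"grip": 255,"x": 0,"y": 0,"z": 6,"wx": 0,"wy": 0,"wz": 0},
  {"grip": 255,"x": 0,"y": 0,"z": 8,"wx": 0,"wy": 0,"wz": 0},
  {"grip": 255,"x": 0,"y": 0,"z": 9.5,"wx": 0,"wy": 0,"wz": 0},
  {"grip": 255,"x": 0,"y": 0,"z": 10,"wx": 0,"wy": 0,"wz": 0},
  {"grip": 255,"x": 0,"y": 0,"z": 10,"wx": 0,"wy": 0,"wz": 0},
  {"grip": 255,"x": 0,"y": 0,"z": 10,"wx": 0,"wy": 0,"wz": 0},
  {"grip": 255,"x": 0,"y": 0,"z": 10,"wx": 0,"wy": 0,"wz": 0},
  {"grip": 255,"x": 0,"y": 0,"z": 10,"wx": 0,"wy": 0,"wz": 0},
  {"grip": 255,"x": 0,"y": 0,"z": 10,"wx": 0,"wy": 0,"wz": 0},
])

```text
time_s: 24.02
tool_pos: [0.4401, 0.3092, 0.2]
eef_rot: [[-0.952, -0.0, 0.306], [-0.306, -0.0, -0.952], [0.0, -1.0, -0.0]]
ft_force: [-0.2, 0.3, -6.6]
opening: 0.0613
```

Run:
```python
from h import *
avg(10)
p,d=r.camera("side");cv2.imwrite("pics/side11.png",p)
p,d=r.camera("top");cv2.imwrite("pics/top11.png",p)
s=r.sense();print(s['qvel'].round(2),s['eef_rot'].round(3))
C=cloud("side",r.camera("side")[1])
m=(np.hypot(C[...,0]-.44,C[...,1]-.309)<.05)&(C[...,2]>.03)
print("lowest z near pod axis",np.percentile(C[...,2][m],[0.5,2,5]))
```

```text
t 24.525 F [ 0.06 -0.   -6.64] sd [0.4  0.49 0.54] tau [-1.000e-02 -7.006e+01 -7.630e+00 -4.597e+01  5.000e-02 -7.000e-02
 -0.000e+00] pos [0.4402 0.3092 0.2002] open 0.06145892999173807
[-0.01 -0.12 -0.02 -0.08  0.12 -0.02  0.07] [[-0.952  0.     0.306]
 [-0.306  0.    -0.952]
 [-0.    -1.    -0.   ]]
lowest z near pod axis [0.15377308 0.16373427 0.18935608]
```

View pics/side11.png

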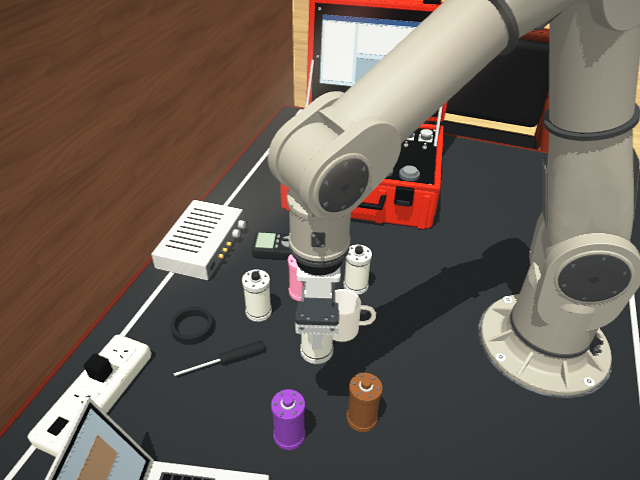

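View pics/top11.png

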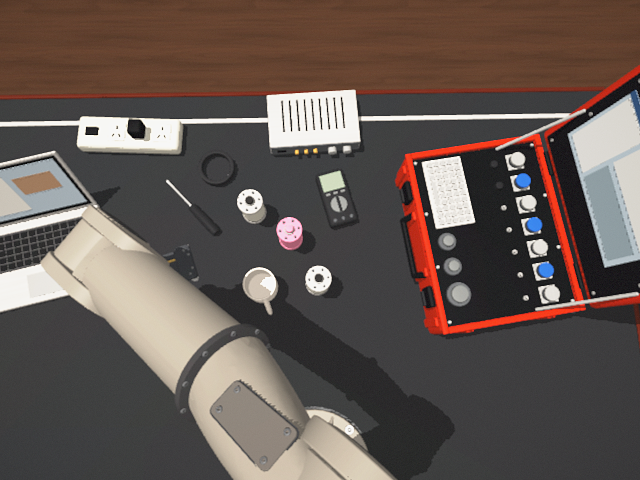

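Pod C hangs upright with its underside at about 0.15 m. Pods A (319,280) and B (250,202) stand where they were, the bystanders haven't moved, and all keys are out. Handing in.

```bash
python3 -c "
from bench import r
print(r.hand_in())"
```

```text
the job is handed in; nothing more can be done
None
```

The deck unit is shut down and the heaviest pod is held up in the gripper. I handed the job in at about 24.6 s of the 72 s allowed.

- **Keys:** I pressed key 1, key 2 and then the main key, each to its stop. For key 1 the spring forces on release confirmed the full 6 mm of travel and the return. For key 2 and the main key I relied on the same bottom height and the pictures. The last top view shows all three out.
- **Pods:** Their weights came to about 2.9 N (0.30 kg), 3.6 N (0.37 kg) and 6.6 N (0.68 kg). The two light ones are back upright where they stood. The heaviest is held upright and still, with its underside about 0.15 m above the table by both the lift height and the depth image.
- **Other items:** The mug, tape, multimeter, screwdriver and the coloured look-alikes show no visible movement.

Some things went wrong or disagreed:
- The first move call was refused because fields were missing; nothing moved.
- My first press on key 1 reached about 46 N through the fingertips, harder than intended. The later presses were about 18–22 N.
- After the main key I sent a wrong sideways offset, so the fingers left it diagonally. Forces stayed small and it touched no other key.
- The key tops read about 4 mm higher by the tool position than the stated 155 mm.
- The gripper opening read about 61 mm on the 58 mm tube, though the grip held without slipping.

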